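Heft the tins of heel plates and hold up the heaviest

TASK

One of the three identical closed tins of steel heel plates is clearly the heaviest. Heft each one in turn to find out which: first the tin on the red coaster, then the one on yellow, then the one on blue, lifting each well clear for a second, keeping it upright, and standing each one back on its own coaster before lifting another. Finish by holding the heaviest tin still and upright above the middle of the white disc, its bottom at least 15 cm above the bench, in the gripper and not put down, with the other two standing on their own coasters and the shoe, hammer and tub left alone.

Things in the scene. Friction and masses are not known exactly. Their poses are not given: they have to be found in the camera images.
- tin_1_center (a point): centre (half-way up) of the closed upright tin that starts on the red coaster: round, 54 mm diameter, 85 mm tall, silver and green with a brass lid, fixed shut; grip its body with 20 to 40 N. z along its axis. All three look the same; any may be the heaviest. Each weighs 0.12 to 0.65 kg, the heaviest over 1.5 times as heavy as either other; the pack inside has 2 mm of play
- tin_2_center (a point): centre (half-way up) of the closed upright tin that starts on the yellow coaster: round, 54 mm diameter, 85 mm tall, silver and green with a brass lid, fixed shut; grip its body with 20 to 40 N. z along its axis. All three look the same; any may be the heaviest. Each weighs 0.12 to 0.65 kg, the heaviest over 1.5 times as heavy as either other; the pack inside has 2 mm of play
- tin_3_center (a point): centre (half-way up) of the closed upright tin that starts on the blue coaster: round, 54 mm diameter, 85 mm tall, silver and green with a brass lid, fixed shut; grip its body with 20 to 40 N. z along its axis. All three look the same; any may be the heaviest. Each weighs 0.12 to 0.65 kg, the heaviest over 1.5 times as heavy as either other; the pack inside has 2 mm of play
- pad_1: fixed red square coaster, 100 x 100 mm, 4 mm thick, lying on the bench; origin at the centre of its underside, z up. The coasters lie 10 cm or more apart centre to centre
- pad_2: fixed yellow square coaster, 100 x 100 mm, 4 mm thick, lying on the bench; origin at the centre of its underside, z up. The coasters lie 10 cm or more apart centre to centre
- pad_3: fixed blue square coaster, 100 x 100 mm, 4 mm thick, lying on the bench; origin at the centre of its underside, z up. The coasters lie 10 cm or more apart centre to centre
- disc: fixed round white viewing disc with a small black centre dot, 100 mm in diameter, 3 mm thick, lying on the bench beyond the coasters; origin at the centre of its underside
- shoe: bystander: brown leather shoe, 250 x 75 mm, 80 mm high, standing on the right (-y) of the bench, toe along its x; origin at the centre of its underside
- hammer: bystander: hammer, 270 mm long, lying on the left (+y) of the bench, along its own x; origin under its middle
- tub: bystander: white tub of shoe cream with a black cap, 68 mm in diameter, 60 mm tall, far left on the bench; origin at the centre of its underside
There are look-alikes about, which are no part of the job. Of the things like the pad_3, leave any that is brown; of the rest the smaller one is meant. There is more than one size of the pad_2; the job needs the larger.

How it is judged:
By the outcome, as a careful person would: the job done as asked, in the order asked, and still so for the second after the job is handed in, while the arm keeps its last pose, push and grip.
It also fails if it takes over 72 s, if anything falls off the work surface, if the arm or the gripper's body presses on something with over 40 N, if the wrist force passes 120 N, or if a joint passes its speed limit or range.

ROBOT

A 7-joint arm with a two-finger parallel gripper is mounted at the origin on the work surface. World frame = base frame: x ahead of the robot, y to its left, z up, the work surface at z = 0. Lengths are in m, angles in rad, forces in N, time in s.
With the tool pointing down it reaches from about 0.425 to 0.95 m from the base axis. Payload 4.7 kg.
Tool frame: the origin (TCP) lies on the centre line of the jaws, within the pads' length; the fingertips stand robot.nose_length ahead of it and the grasp point (between the pads) lies 8 mm behind it (robot.nose_length is the distance from the TCP to the fingertips, in m); z points along the fingers, x is the direction in which the jaws open and shut, and the axes are right-handed (so a half turn about z gives the same grasp; the last joint's range is limited). The gripper opens to 85 mm and grips with 20 to 120 N. Pads are 22 mm wide; open, the fingers measure 114 mm over their backs; the gripper's body (76 mm by 85 mm) begins 54 mm behind the grasp point. The pads swing forward as they close: fully open they stand 13 mm farther back than shut.
Start: joints at [-1.137, 0.469, -0.049, 1.532, 0.024, 1.141, -0.082], TCP at [0.301, 0.604, 0.218] pointing down, gripper open.
Joint ranges: [-2.59, 2.59], [-0.33, 1.99], [-1.39, 1.29], [0.1, 2.45], [-1.04, 4.18], [0.21, 1.99], [-2.66, 2.66]. Speed limits (rad/s): [2.57, 2.57, 3.14, 3.14, 3.14, 3.14, 3.14].

INTERFACE

Orientations are given as [roll, pitch, yaw] about the fixed x, y, z axes, in that order (R = Rz(yaw) Ry(pitch) Rx(roll)).
In Python, from plant import robot gives the robot as it stands. Calls block until the motion is done:
- robot.goto(position, orientation): joint-space move of the TCP to a pose.
- robot.move_straight(position, vel=0.15, attitude=None, contact_N=None): straight line of the TCP; attitude=None keeps the orientation; vel is the mean speed in m/s. With contact_N (N) it stops when the force on the tool has changed by that much, and returns True; else False.
- robot.move_joints(angles): joint-space move.
- robot.grip(opening, strength=None): opening from 0.0 (shut) to 1.0 (fully open); strength is the grip in N (None keeps the last); returns when the fingers have stopped.
- robot.sleep(seconds).
- robot.inverse_kinematics(position, orientation): joint angles nearest the present ones, or None.
- robot.sense(): the state.
- robot.grab_frame(name): name is "side" or "top" or "wrist"; returns a dict with "image" (384x512x3 uint8, red, green, blue), "range_z" (384x512 float32, m along the optical axis (not along the pixel's ray), 0 where there is no reading), "fx", "fy", "cx", "cy" (pixels), "R" (3x3) and "t" (3): a world point X has camera coordinates R X + t. Camera axes: x right, y down, z forward; pixel columns grow to the right and rows downward; lengths in m; the calibration is good to about 2 mm. A picture is of the moment at which its call begins.
A pose or a line that the arm cannot do raises robot.IKError and nothing moves.
- robot.close_job(): hands the job in, once; it reports no verdict.
The state is a dict: "t": time; "joint_pos": joint angles; "joint_velocities": joint speeds; "effort": joint torques, N m; "tcp_pos": TCP position; "tcp_rot": TCP orientation; "wrist_force": force on the tool from outside, world axes, zero at the start; "torque": the same for the moment, N m; "opening": opening from 0.0 (shut) to 1.0 (fully open).
Only numpy, scipy, OpenCV 4.12 (cv2) and the standard library are available. Lean on these libraries where they do the work, as an engineer would, in place of code of your own. Each camera call takes 0.05 s, during which the arm holds its last target.

## Working session

There is one attempt and no reset: what is moved stays moved. The work goes in short steps, each a Python script; the robot and the scene stay as the last script left them, time stands still between calls to the robot, and variables do not carry over. Pictures are saved under pics/ and viewed, and the job is handed in when it is done.

```bash
mkdir -p pics; ls; python3 - <<'E'
from plant import robot
import cv2,pickle
s=robot.sense(); print(s, robot.nose_length)
F={}
for n in ("top","side"):
    f=robot.grab_frame(n); F[n]=f
    cv2.imwrite(f"pics/{n}0.png",cv2.cvtColor(f["image"],cv2.COLOR_RGB2BGR))
    print(n,f["fx"],f["fy"],f["cx"],f["cy"],f["R"],f["t"])
pickle.dump(F,open("f0.pkl","wb"))
E
```

```text
pics
{'t': 0.0, 'joint_pos': array([-1.13687591,  0.46949072, -0.04863819,  1.53371285,  0.0241254 ,
        1.14099286, -0.08230451]), 'joint_velocities': array([-0.00163759, -0.00067626,  0.00120462,  0.00095209, -0.00128082,
        0.00028167, -0.00036996]), 'effort': array([-1.21183526e-03, -5.10308433e+01, -4.70846146e-02, -2.37710631e+01,
        1.06440845e-02,  7.72549974e-03,  7.99766525e-06]), 'tcp_pos': array([0.30106692, 0.60344433, 0.21642036]), 'tcp_rot': array([3.14151482e+00, 2.01539835e-03, 1.10805256e+00]), 'wrist_force': array([ 0.177617  , -0.07355668, -0.54322647]), 'torque': array([-0.02059307, -0.03755627,  0.0058613 ]), 'opening': 1.001868791531528} 0.011
top 436.30795257152977 436.30795257152977 259.4247448009191 187.03004506747786 [[-0.02452664 -0.99968398 -0.00551242]
 [-0.99040576  0.02504838 -0.13590075]
 [ 0.13599588  0.00212634 -0.99070712]] [-0.00713653  0.5089193   1.20874554]
side 444.654159407959 444.654159407959 255.44518247237792 190.50312348454904 [[ 0.99646633 -0.08311719  0.01209876]
 [-0.05504883 -0.75506468 -0.65333525]
 [ 0.06343874  0.65036056 -0.75697204]] [-0.51326947  0.05244917  1.3906706 ]
```

View pics/top0.png

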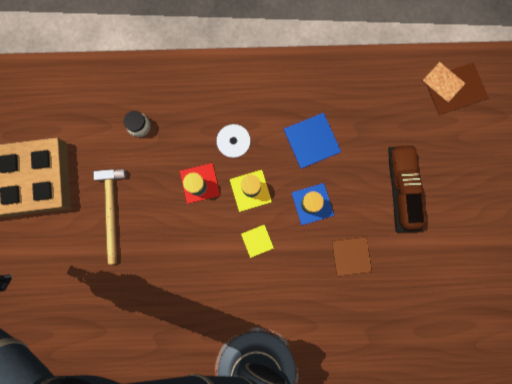

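View pics/side0.png

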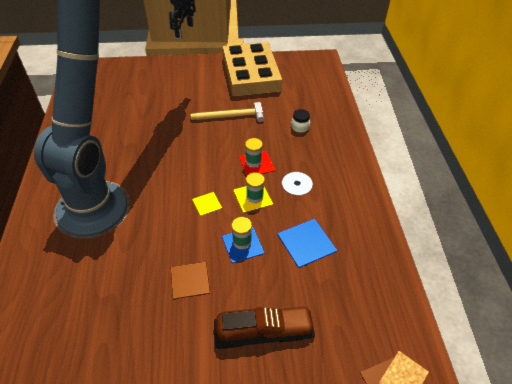

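The top view shows tins on red (194,183), yellow (251,185) and the smaller blue (313,203), with the disc at (233,141). The decoys are the small yellow (257,241), large blue (312,140) and brown pieces. Next I'll measure from both views.

```bash
cat > meas.py <<'E'
import numpy as np,cv2
def ray(f,u,v):
    R=np.array(f["R"]);t=np.array(f["t"]);c=-R.T@t
    d=R.T@np.array([(u-f["cx"])/f["fx"],(v-f["cy"])/f["fy"],1.]);return c,d
def plane(f,u,v,z):
    c,d=ray(f,u,v);return c+d*(z-c[2])/d[2]
def tri(fa,pa,fb,pb):
    A=[];b=[]
    (c1,d1),(c2,d2)=ray(fa,*pa),ray(fb,*pb)
    s=np.linalg.lstsq(np.c_[d1,-d2],c2-c1,rcond=None)[0]
    p,q=c1+s[0]*d1,c2+s[1]*d2
    return (p+q)/2,np.linalg.norm(p-q)
def blobs(f,lo,hi,amin=40,win=None):
    h=cv2.cvtColor(f["image"],cv2.COLOR_RGB2HSV)
    m=cv2.inRange(h,np.array(lo),np.array(hi))
    if win: 
        w=np.zeros_like(m);x0,y0,x1,y1=win;w[y0:y1,x0:x1]=1;m=m*w
    n,l,s,c=cv2.connectedComponentsWithStats(m)
    return [(s[i,4],tuple(s[i,:4]),c[i].round(1)) for i in range(1,n) if s[i,4]>=amin],l
E
python3 - <<'E'
import pickle,cv2,numpy as np
from meas import *
F=pickle.load(open("f0.pkl","rb"))
for n,pts in (("top",[(194,183),(251,185),(313,203),(234,180),(182,172),(329,215)]),("side",[(254,146),(255,181),(241,227),(240,197),(270,158),(230,250)])):
    h=cv2.cvtColor(F[n]["image"],cv2.COLOR_RGB2HSV)
    for p in pts: print(n,p,h[p[1],p[0]], F[n]["range_z"][p[1],p[0]])
C={"brass":((20,120,80),(27.,240,255)),"yel":((27,240,100),(33,255,255)),"red":((0,230,120),(4,255,255)),"blue":((105,180,80),(125,255,255)),"white":((0,0,190),(180,40,255))}
for n,w in (("top",(90,100,350,270)),("side",(180,130,345,270))):
    for k,(lo,hi) in C.items():
        print(n,k)
        for b in blobs(F[n],lo,hi,40,w)[0]: print("  ",b[0],b[1],b[2])
for n,b in (("top",(160,110,350,260)),("side",(180,130,345,270))):
    x0,y0,x1,y1=b
    im=cv2.cvtColor(F[n]["image"],cv2.COLOR_RGB2BGR)[y0:y1,x0:x1]
    cv2.imwrite(f"pics/{n}z.png",cv2.resize(im,None,fx=4,fy=4,interpolation=cv2.INTER_NEAREST))
E
```

```text
top (194, 183) [ 25 157 233] 1.1988324
top (251, 185) [ 22 164 233] 1.1903882
top (313, 203) [ 21 167 233] 1.1853715
top (234, 180) [ 31 186 238] 1.284007
top (182, 172) [  1 197 233] 1.2850311
top (329, 215) [109 186 119] 1.2618117
side (254, 146) [ 26 216 250] 1.4575055
side (255, 181) [ 27 217 250] 1.3515532
side (241, 227) [ 28 210 250] 1.2369767
side (240, 197) [ 30 255 252] 1.4238709
side (270, 158) [  7 207 166] 1.5392284
side (230, 250) [108 227 136] 1.2893965
top brassTraceback (most recent call last):
  File "<stdin>", line 11, in <module>
  File "meas.py", line 15, in blobs
    m=cv2.inRange(h,np.array(lo),np.array(hi))
cv2.error: OpenCV(4.12.0) /io/opencv/modules/core/src/arithm.cpp:2092: error: (-215:Assertion failed) lb.type() == ub.type() in function 'inRange'
```

```bash
python3 - <<'E'
import pickle,cv2,numpy as np
from meas import *
F=pickle.load(open("f0.pkl","rb"))
C={"top":{"brass":((18,120,80),(28,178,255)),"yel":((29,180,100),(34,255,255)),"red":((0,185,80),(5,255,255)),"blue":((105,180,80),(125,255,255)),"white":((0,0,190),(180,40,255))},
"side":{"brass":((20,150,180),(28,235,255)),"yel":((29,236,100),(34,255,255)),"red":((0,185,130),(8,255,255)),"blue":((105,180,80),(125,255,255)),"white":((0,0,190),(180,40,255))}}
for n,w in (("top",(90,100,350,270)),("side",(180,130,345,270))):
    for k,(lo,hi) in C[n].items():
        print(n,k)
        for b in blobs(F[n],lo,hi,40,w)[0]: print("  ",b[0],[int(x) for x in b[1]],b[2])
for n,b in (("top",(160,110,350,260)),("side",(180,130,345,270))):
    x0,y0,x1,y1=b
    im=cv2.cvtColor(F[n]["image"],cv2.COLOR_RGB2BGR)[y0:y1,x0:x1]
    cv2.imwrite(f"pics/{n}z.png",cv2.resize(im,None,fx=4,fy=4,interpolation=cv2.INTER_NEAREST))
E
```

```text
top brass
   321 [183, 173, 21, 21] [193.  182.6]
   343 [241, 174, 20, 24] [250.4 184.4]
   317 [303, 192, 20, 20] [312.6 201.7]
top yel
   78 [252, 170, 13, 13] [259.5 175.4]
   465 [230, 176, 41, 36] [243.5 196.1]
   619 [242, 225, 31, 32] [257.1 240.7]
top red
   744 [180, 163, 40, 41] [202.5 182.3]
top blue
   1770 [285, 114, 55, 53] [311.8 140.2]
   596 [293, 184, 40, 40] [312.5 205. ]
top white
   800 [217, 124, 33, 33] [233.  140.3]
   204 [94, 170, 30, 9] [106.8 174. ]
side brass
   152 [246, 138, 16, 12] [253.5 143.6]
   187 [246, 173, 18, 13] [254.8 178.9]
   181 [232, 217, 20, 16] [239.5 224.1]
side yel
   170 [234, 187, 13, 25] [241.  195.5]
   109 [261, 188, 11, 19] [265.4 198.7]
   394 [193, 192, 29, 23] [206.6 203.2]
side red
   409 [238, 150, 38, 25] [258.6 163.9]
side blue
   1156 [278, 220, 58, 47] [307.3 238.8]
   573 [222, 228, 42, 35] [242.2 247.9]
side white
   516 [282, 172, 30, 23] [296.8 183. ]
```

```bash
sleep 1
```

```text
(no output)
```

View pics/topz.png

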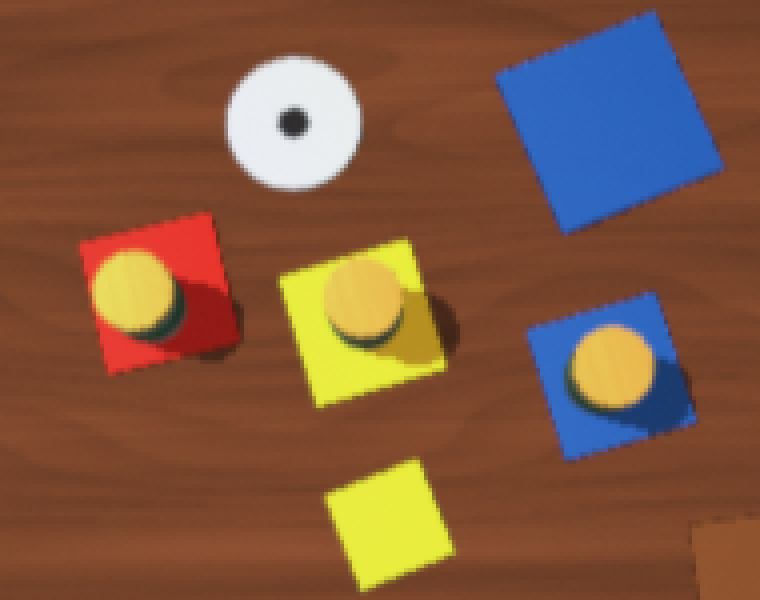

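View pics/sidez.png

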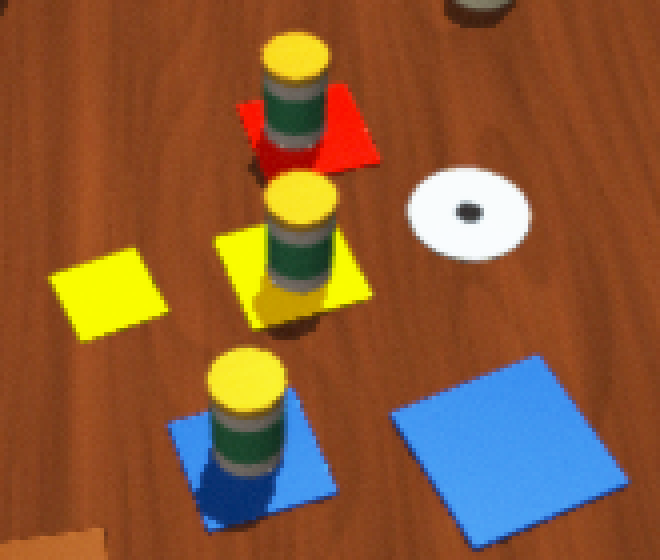

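```bash
cat > m2.py <<'E'
import pickle,cv2,numpy as np
from meas import *
np.set_printoptions(precision=4,suppress=True)
F=pickle.load(open("f0.pkl","rb"));T,S=F["top"],F["side"]
for n,a,b in (("red",(193.5,182.7),(253.6,143.6)),("yel",(250.7,184),(254.8,178.9)),("blu",(312.8,201.8),(240.5,224.1)),("disc",(233,140.3),(296.8,183))):
    p,e=tri(T,a,S,b);z=.089 if n!="disc" else .003
    print(n,p,e,"top@z",plane(T,*a,z),"side@z",plane(S,*b,z), 20.5/T["fx"]*(T["R"]@p+T["t"])[2])
# pads: min area rect of hull in both
C={"yel":((29,180,100),(34,255,255)),"red":((0,185,80),(5,255,255)),"blue":((105,180,80),(125,255,255))}
W={"red":(170,155,228,215),"yel":(228,165,275,215),"blue":(288,180,340,228)}
for k in W:
    h=cv2.cvtColor(T["image"],cv2.COLOR_RGB2HSV);m=cv2.inRange(h,*[np.array(x) for x in C[k]])
    x0,y0,x1,y1=W[k];ys,xs=np.nonzero(m[y0:y1,x0:x1])
    P=np.array([plane(T,x+x0,y+y0,.004)[:2] for x,y in zip(xs,ys)],np.float32)
    r=cv2.minAreaRect(P);print(k,"pad",r)
E
python3 m2.py
```

```text
red [0.5196 0.1602 0.0869] 0.0033863734475296802 top@z [0.5176 0.1597 0.089 ] side@z [0.5211 0.1583 0.089 ] 0.056086200293448366
yel [0.5114 0.0038 0.0868] 0.00199151780371607 top@z [0.5101 0.0037 0.089 ] side@z [0.5122 0.002  0.089 ] 0.056019044736490775
blu [ 0.4578 -0.1638  0.0866] 0.000968907593952581 top@z [ 0.4571 -0.1635  0.089 ] side@z [ 0.4582 -0.1655  0.089 ] 0.05567183953922116
disc [ 0.6564  0.0555 -0.0014] 0.0009147326972657687 top@z [0.6549 0.0552 0.003 ] side@z [0.656  0.0518 0.003 ] 0.0610597775726644
red pad ((0.5298911333084106, 0.15564779937267303), (0.1022704690694809, 0.10126864910125732), 12.175210952758789)
yel pad ((0.5041778087615967, 0.0075001344084739685), (0.09905761480331421, 0.09764429926872253), 15.296136856079102)
blue pad ((0.4606848359107971, -0.1721200942993164), (0.09478794038295746, 0.09472502768039703), 15.033872604370117)
```

Heights agree with the text: lids 87 mm (expect 89), lid diameter 56 mm, pads about 100 mm and disc near 0. Everything is in reach. I'll hover over tin 1 and check with the wrist camera.

```bash
python3 - <<'E'
from plant import robot
import cv2,numpy as np,pickle
np.set_printoptions(precision=4,suppress=True)
robot.goto([0.5194,0.159,0.20],[np.pi,0,np.arctan2(.159,.5194)])
robot.sleep(0.4)
s=robot.sense();print(s["t"],s["tcp_pos"],s["tcp_rot"],s["wrist_force"],s["joint_pos"])
f=robot.grab_frame("wrist");pickle.dump(f,open("w1.pkl","wb"))
cv2.imwrite("pics/w1.png",cv2.cvtColor(f["image"],cv2.COLOR_RGB2BGR))
from meas import *
h=cv2.cvtColor(f["image"],cv2.COLOR_RGB2HSV)
for b in blobs(f,(18,110,80),(29,255,255),300)[0]: print(b[0],[int(x) for x in b[1]],b[2],plane(f,*b[2],.088), b[1][2]/f["fx"]*(f["R"]@np.array([.52,.16,.089])+f["t"])[2])
E
```

```text
2.3 [0.5194 0.1592 0.2   ] [3.1416 0.     0.2975] [-0.2733  0.9099 -0.9818] [-0.632   0.2742  0.3136  1.8837 -0.0995  0.9988  0.022 ]
2880 [224, 151, 61, 60] [254.1 180.8] [0.518  0.1629 0.088 ] 0.05491511207015047
4476 [168, 234, 81, 106] [202.7 284.7] [0.5004 0.0437 0.088 ] 0.07292006684724897
```

View pics/w1.png

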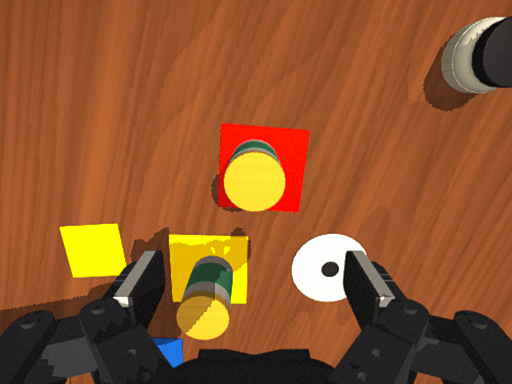

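The wrist view shows tin 1's lid at (254,181), centred between the jaws. That gives (0.518, 0.163), within 3 mm of the two fixed views. I'll heft tin 1.

```bash
cat > act.py <<'E'
from plant import robot
import numpy as np,cv2,pickle
from meas import *
np.set_printoptions(precision=4,suppress=True)
def avg(n=6):
    A=[]
    for _ in range(n):
        s=robot.sense();A.append(np.r_[s["wrist_force"],s["effort"][[1,3]]]);robot.sleep(.04)
    return np.mean(A,0)
def st(tag):
    s=robot.sense();print(tag,round(s["t"],2),s["tcp_pos"],s["tcp_rot"],s["wrist_force"],round(float(s["opening"]),3))
def snap(n,name):
    f=robot.grab_frame(n);cv2.imwrite(f"pics/{name}.png",cv2.cvtColor(f["image"],cv2.COLOR_RGB2BGR));return f
def grasp(x,y,zg=.048):
    yaw=np.arctan2(y,x)
    s=robot.sense()
    if np.hypot(*(s["tcp_pos"][:2]-[x,y]))>.02 : robot.goto([x,y,.20],[np.pi,0,yaw])
    robot.move_straight([x,y,.16],vel=.12); robot.sleep(.3); e=avg()
    robot.move_straight([x,y,zg],vel=.12)
    robot.grip(0.0,strength=32); robot.sleep(.2); st("gripped")
    return e
def heft(x,y,zg=.048):
    e=grasp(x,y,zg)
    robot.move_straight([x,y,.16],vel=.1); robot.sleep(.5); l=avg(); robot.sleep(.7)
    st("lifted");d=l-e;print("delta F, effort",d,"mass",-d[2]/9.81)
def put(x,y,zg=.048):
    robot.move_straight([x,y,zg+.012],vel=.1)
    c=robot.move_straight([x,y,zg-.004],vel=.03,contact_N=3.0); st(f"down contact={c}")
E
python3 - <<'E'
from act import *
heft(.519,.160)
snap("side","h1")
E
```

```text
gripped 5.07 [0.5197 0.1603 0.0488] [-3.1413 -0.0014  0.297 ] [-0.3781  0.1021  5.5378] 0.619
lifted 7.78 [0.519 0.16  0.16 ] [-3.1416 -0.      0.2971] [ 0.0759  0.8147 -6.0125] 0.619
delta F, effort [-0.254  -0.0788 -5.5643 -3.0187 -2.1278] mass 0.5672020100471261
```

View pics/h1.png

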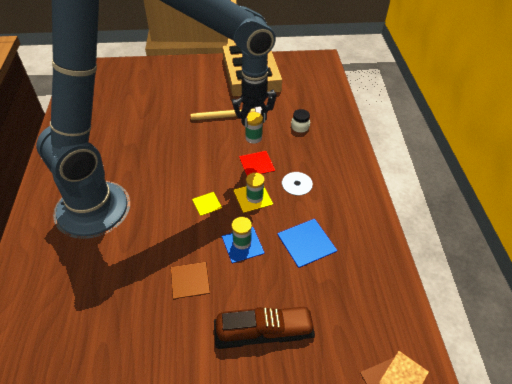

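The picture shows tin 1 held upright at (254,125), clear of the red coaster (257,163). Hefted mass is about 0.57 kg. I'll put it back.

```bash
python3 - <<'E'
from act import *
put(.519,.160)
E
```

```text
down contact=True 9.42 [0.5195 0.1602 0.0487] [-3.1412 -0.0009  0.2967] [-1.0038  1.3545  5.581 ] 0.612
```

```bash
python3 - <<'E'
from act import *
robot.grip(1.0); robot.sleep(.2)
robot.move_straight([.519,.160,.20],vel=.15)
snap("wrist","r1"); st("up")
robot.goto([.511,.003,.20],[np.pi,0,.006]); robot.sleep(.3)
f=snap("wrist","w2")
for b in blobs(f,(18,110,80),(28,255,255),300)[0]: print(b[0],[int(x) for x in b[1]],b[2],plane(f,*b[2],.088))
S=snap("side","s2"); st("at2")
E
python3 -c "
import cv2,numpy as np
a=[cv2.resize(cv2.imread(f'pics/{n}.png'),(400,300)) for n in ('r1','w2','s2')]
cv2.imwrite('pics/c2.png',np.vstack([np.hstack(a[:2]),np.hstack([a[2],a[2]*0])]))"
```

```text
up 11.27 [0.5183 0.1598 0.1989] [3.1411 0.0049 0.2973] [-0.2816  0.0588 -0.8451] 1.0
1184 [233, 0, 66, 25] [265.    9.9] [0.5177 0.1436 0.088 ]
3357 [194, 107, 106, 107] [251.4 180.8] [0.5082 0.0078 0.088 ]
1565 [178, 314, 52, 42] [203.1 333.4] [ 0.4577 -0.1618  0.088 ]
at2 12.34 [0.5111 0.0037 0.1999] [3.1416 0.0002 0.0074] [ 0.454  -0.4224 -0.3389] 1.001
```

View pics/c2.png

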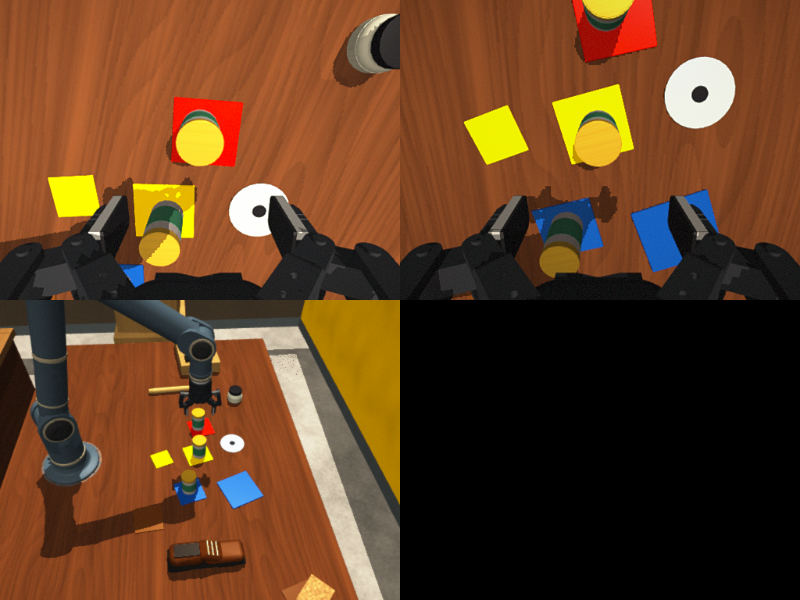

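Tin 1 is upright on red again (quarter panel at 200,140), and tin 2's lid is centred between the jaws (wrist 251,181). Next is tin 2.

```bash
python3 - <<'E'
from act import *
heft(.510,.005)
snap("side","h2")
put(.510,.005)
E
```

```text
gripped 15.06 [0.5106 0.0051 0.0489] [-3.1412 -0.0013  0.0061] [-0.8968  0.7084  5.3561] 0.631
lifted 17.77 [0.51  0.005 0.16 ] [ 3.1416 -0.      0.006 ] [ 0.3579  1.0142 -1.5321] 0.624
delta F, effort [ 0.2179 -0.3507 -1.397  -0.5809 -0.4478] mass 0.14240408860513762
down contact=True 19.4 [0.5106 0.0051 0.0487] [-3.1415 -0.0013  0.0062] [ 2.2592 -0.0323  1.9308] 0.629
```

View pics/h2.png

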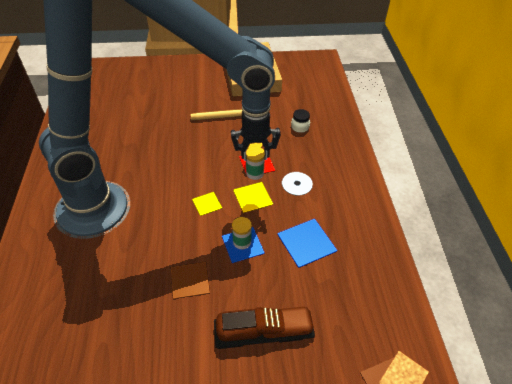

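Tin 2 was held upright at (255,160), clear of yellow (253,196), and weighs about 0.14 kg. It is back down at its pick height.

```bash
python3 - <<'E'
from act import *
robot.grip(1.0); robot.sleep(.2)
robot.move_straight([.510,.005,.20],vel=.15)
x,y=.4575,-.163
robot.goto([x,y,.20],[np.pi,0,np.arctan2(y,x)]); robot.sleep(.3)
f=snap("wrist","w3")
for b in blobs(f,(18,110,80),(28,255,255),300)[0]: print(b[0],[int(x) for x in b[1]],b[2],plane(f,*b[2],.088))
S=snap("side","s3"); snap("top","t3");st("at3")
E
python3 -c "
import cv2,numpy as np
a=[cv2.resize(cv2.imread(f'pics/{n}.png'),(400,300)) for n in ('w3','s3','t3')]
cv2.imwrite('pics/c3.png',np.vstack([np.hstack(a[:2]),np.hstack([a[2],a[2]*0])]))"
```

```text
2056 [186, 0, 125, 67] [245.7  31.7] [ 0.4925 -0.0425  0.088 ]
2824 [226, 155, 61, 61] [256.  185.5] [ 0.4587 -0.1633  0.088 ]
at3 22.37 [ 0.4577 -0.1626  0.2   ] [ 3.1415  0.0001 -0.3413] [0.0908 0.0866 0.0861] 1.0
```

View pics/c3.png

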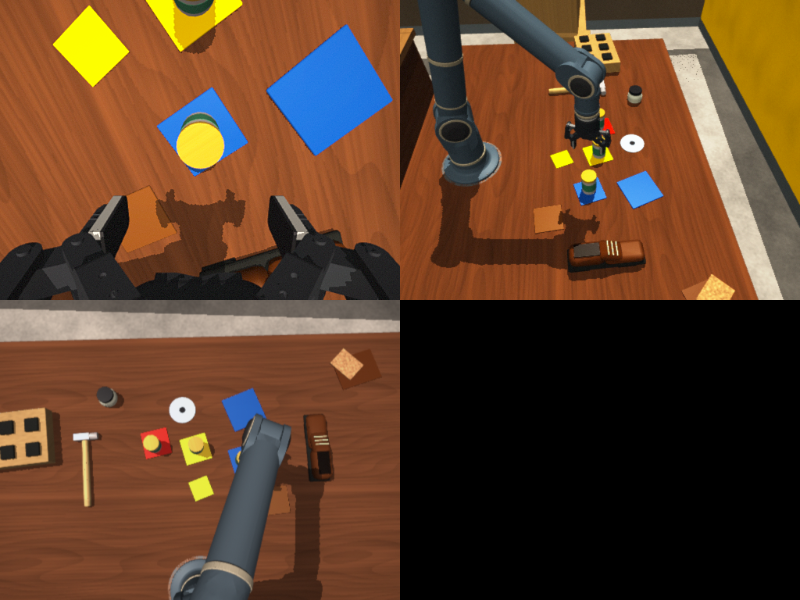

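Tins 1 and 2 stand on their own coasters, and tin 3 is centred (wrist 256,185). Next is tin 3.

```bash
python3 - <<'E'
from act import *
heft(.458,-.1635)
snap("side","h3")
put(.458,-.1635)
E
```

```text
gripped 25.09 [ 0.4589 -0.1637  0.0487] [-3.1411 -0.0017 -0.3423] [-0.1019  0.316   6.7093] 0.61
lifted 27.81 [ 0.458  -0.1635  0.16  ] [ 3.1416 -0.0001 -0.3423] [ 0.4326  0.7693 -2.3269] 0.615
delta F, effort [ 0.2315 -0.0234 -2.2902 -0.9737 -0.8818] mass 0.2334601163478695
down contact=True 29.44 [ 0.459  -0.1637  0.0483] [-3.1415 -0.0023 -0.3422] [ 2.1072 -0.8514  0.1535] 0.614
```

View pics/h3.png

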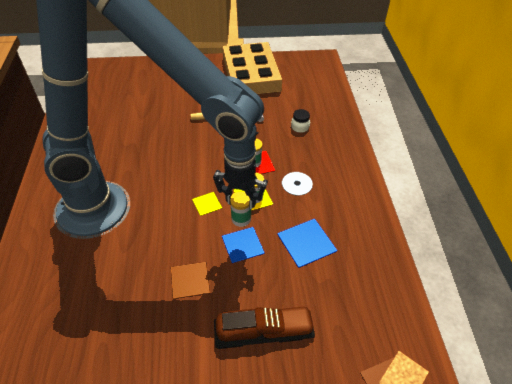

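Tin 3 weighs about 0.23 kg, so tin 1 on red is the heaviest at 0.57 kg. I'll release tin 3, fetch tin 1 and carry it to the disc.

```bash
python3 - <<'E'
from act import *
w=pickle.load(open("w1.pkl","rb"))
print("disc from wrist",plane(w,330,269,.003))
robot.grip(1.0); robot.sleep(.2)
robot.move_straight([.458,-.1635,.20],vel=.15)
robot.goto([.519,.160,.20],[np.pi,0,np.arctan2(.16,.519)])
f=snap("wrist","w4");snap("side","s4")
for b in blobs(f,(18,110,80),(28,255,255),300)[0]: print(b[0],b[2],plane(f,*b[2],.088))
st("at1")
E
python3 -c "
import cv2,numpy as np
a=[cv2.resize(cv2.imread(f'pics/{n}.png'),(400,300)) for n in ('w4','s4')]
cv2.imwrite('pics/c4.png',np.hstack(a))"
```

```text
disc from wrist [0.6548 0.0549 0.003 ]
2871 [254.4 179.4] [0.5178 0.1626 0.088 ]
4385 [203.2 284. ] [0.5004 0.043  0.088 ]
at1 32.59 [0.5194 0.1577 0.2002] [ 3.141  -0.0001  0.295 ] [ 0.7778 -0.1274  0.0704] 1.002
```

View pics/c4.png

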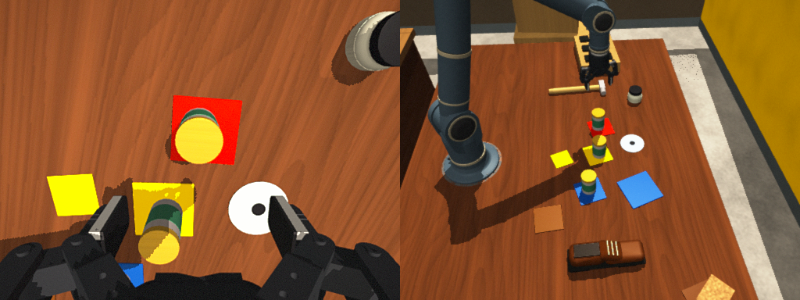

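All three stand upright on their own coasters, in both the wrist and side panels. Tin 1 is centred again. The wrist estimate of the disc, (0.655, 0.055), agrees with the other views.

```bash
python3 - <<'E'
from act import *
grasp(.519,.160)
robot.move_straight([.519,.160,.255],vel=.12)
robot.move_straight([.655,.055,.255],vel=.12); robot.sleep(.6)
st("disc")
T=snap("top","t5");S=snap("side","s5");pickle.dump((T,S),open("f5.pkl","wb"))
print(avg()[2])
E
python3 -c "
import cv2,numpy as np
a=[cv2.resize(cv2.imread(f'pics/{n}.png'),(400,300)) for n in ('t5','s5')]
cv2.imwrite('pics/c5.png',np.hstack(a))
i=cv2.imread('pics/s5.png')[80:280,190:360];cv2.imwrite('pics/s5z.png',cv2.resize(i,None,fx=3,fy=3))"
```

```text
gripped 35.32 [0.5195 0.1602 0.0489] [-3.1411 -0.0013  0.2988] [-1.7411  0.1248  6.8419] 0.619
disc 39.38 [0.655 0.055 0.255] [3.1416 0.     0.299 ] [ 0.4201 -0.4372 -6.1905] 0.618
-6.001247548696813
```

View pics/c5.png

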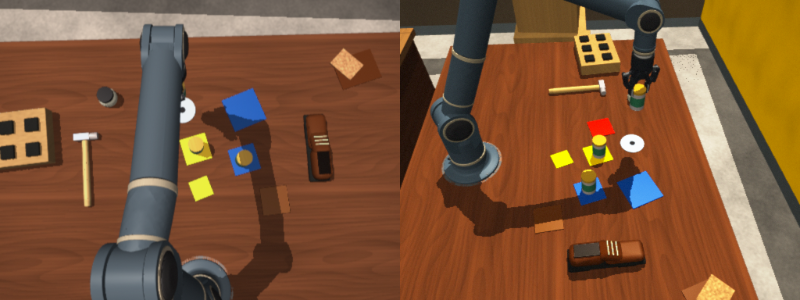

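View pics/s5z.png

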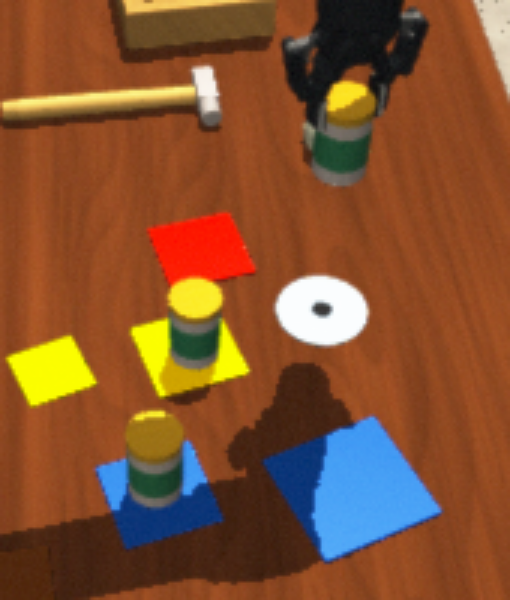

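```bash
python3 - <<'E'
from act import *
T,S=pickle.load(open("f5.pkl","rb"))
print(plane(S,306.7,114.3,.296), plane(S,304,129.3,.2535))
for z in (.2535,.211):
    q=S["R"]@np.array([.655,.055,z])+S["t"];print(S["fx"]*q[0]/q[2]+S["cx"],S["fy"]*q[1]/q[2]+S["cy"])
E
```

```text
[0.6586 0.0464 0.296 ] [0.6529 0.0324 0.2535]
303.5001425657332 124.03434690053108
302.1436727295356 135.10619669707822
```

The side view puts the tin's axis within about 3 mm of the disc centre in x. Its y reading is skewed because the gripper hides the back of the lid. The tin is upright and still, with its bottom at about 0.21 m, so I'll hand in.

```bash
python3 - <<'E'
from act import *
st("final"); robot.close_job()
E
```

```text
final 39.73 [0.655 0.055 0.255] [-3.1416 -0.      0.299 ] [-0.3004  0.1834 -5.6592] 0.62
the job is handed in; nothing more can be done
```

The tin on the red coaster is the heaviest. I handed the job in at 39.7 s with that tin held above the white disc.

I lifted each tin about 11 cm for over a second, in the order red, yellow, blue. Each went back on its own coaster at its original height before the next lift.

| Tin | Measured mass |
|---|---|
| Red | about 0.57 kg |
| Yellow | about 0.14 kg |
| Blue | about 0.23 kg |

**Final checks that agreed:**
- The red tin was upright in a 32 N grip, with its bottom at about 0.21 m.
- The gripper was at (0.655, 0.055). The camera views put the disc centre at (0.655–0.656, 0.052–0.056).
- The other two tins were standing on their own coasters, and the shoe, hammer and tub were left alone.

**Checks that disagreed or fell short:**
- **Camera readings:** they differed by up to about 3.5 mm in the two fixed views, and up to about 5 mm between those and the wrist view. Lid heights triangulated about 2 mm low, and the disc about 4 mm low.
- **Final sideways position:** the side view of the held tin read 9–23 mm off in y. I put this down to the gripper hiding part of the lid and only the near side of the tin showing. The arm hid the tin in the top view, so its y position rests on the gripper pose and the grasp, not on a separate camera check.

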